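# Set the hot plate, put the double lid on the pot and lift off the outer lid

## Task

First turn the hot plate's knob to its two-dot mark. Then take the two nested lids together by the inner lid's knob, the one that stands up through the collar, set them gently down on the pot so that the inner lid sits fully on the rim, and let go of that knob. Finally take the outer lid alone by its collar and lift it level, straight up off the inner lid, which must stay seated on the pot; finish while still holding the outer lid about 10 cm above where it lay, over the pot, with nothing else disturbed.

Things in the scene. Friction and masses are not known exactly. Their poses are not given: they have to be found in the camera images.
- selector (a joint): angle (rad) of the hot plate's knob, growing clockwise seen from above. Four detents (clicks) hold it: 0 = small open ring, 0.6 = one dot, 1.2 = two dots, 1.8 = three dots; starts at the ring, at one dot or between. About 0.08 Nm turns it over a click; end stops just past 0 and 1.8
- selector_grip (a point): grasp point of that knob, on its upright axis, 7 mm below its top, 31 mm above the panel. Grey bar 42 long, 14 thick, 38 high over the panel, straight sides, on a round skirt (44 dia, 8 high). x axis: along the bar to its pointer end (white line on top), turning with the joint; z up. Pinch across the 14 mm
- pot_rim (a point): centre of the steel pot's mouth at rim height (134 mm over the worktop), z up. Pot 179 dia outside, 85 high, side handles (along y) reach 115 from the centre, their tops 11 below the rim. Fixed on the hot plate, a flat metal box 345x228, panel 45 over the worktop; the knob's axis lies 205 along -x of this point
- inner_knob (a point): middle of the exposed part of the inner lid's knob, a black round post 20 mm dia, on the lids' axis, z up: its top is 14 above, the outer lid's collar ends 16 below (nested). Inner lid: flat steel cap 199 dia, loose, 0.25 kg; its underside, which rests on the pot's rim, is 52 below this point; its skirt, 191 dia inside, ends 60 below. At the start the nested lids stand on this skirt on the worktop
- outer_collar (a point): middle of the outer lid's collar, z up: black upright tube, 40 mm outside dia, 28 high, bore 29, with the inner knob through it, 30 proud of its top. Outer lid: flat steel ring plate 218 dia, loose, 0.22 kg, plate top 14 below this point. It only rests on the inner lid: the knob carries both, the collar lifts the outer alone, clear of the knob after 58. Nested, this point is 30 below inner_knob
- ring_cutter: bystander (sizes in mm): plain tinned ring-shaped pastry cutter, 64 dia x 33; origin at the centre of its underside
- nozzle: bystander (sizes in mm): metal cone-shaped piping nozzle, 40 dia x 51, standing; origin at the centre of its underside
- honey_jar: bystander (sizes in mm): glass jar with a green screw cap, 64x68x84; origin at the centre of its underside
- spoon: bystander (sizes in mm): wooden spoon lying flat, 310x47x14; origin at the centre of its underside
- kitchen_timer: bystander (sizes in mm): round wind-up timer, 62 dia x 45, red upper half; origin at the centre of its underside

How it is judged (in metres and radians):
On the way, in this order (a step that is already met when the one before it is completed fails the run):
1. the knob stands at the two-dot mark (value of joint selector between 1.05 and 1.35 rad), for 0.3 s.
2. both lids, still nested, sit on the pot, and the inner lid's knob has been let go (z of inner_knob in the frame of pot_rim between 0.047 and 0.056 m and horizontal distance between inner_knob and pot_rim below 0.012 m and angle between inner_knob's own z axis and vertical below 0.05 rad and z of outer_collar in the frame of inner_knob below -0.024 m and contact force between the fingers and inner_lid below 0.2 N), for 0.2 s.
At the end, for the whole second after the job is handed in: Knob within 0.15 rad of the two-dot mark; inner lid untouched and level on the rim (within 5 mm of full depth, 12 mm of centre); the fingers hold the outer lid still, level within 0.2 rad, within 60 mm of the pot's axis, 70 mm or more above where it lay, touching neither inner lid nor pot (all of step 1 and z of inner_knob in the frame of pot_rim between 0.047 and 0.056 m and horizontal distance between inner_knob and pot_rim below 0.012 m and angle between inner_knob's own z axis and vertical below 0.05 rad and z of outer_collar in the frame of inner_knob above 0.04 m and horizontal distance between outer_collar and pot_rim below 0.06 m and height (world z) of outer_collar below 0.4 m and angle between outer_collar's own z axis and vertical below 0.2 rad and contact force between the fingers and outer_lid above 1 N and contact force between each of outer_lid, the arm, the fingers and inner_lid below 0.1 N and contact force between outer_lid and hotplate below 0.1 N and linear speed of outer_lid below 0.03 m/s); the arm keeps its last pose, push and grip.
It fails at once if the two lids come apart while the inner lid is not seated on the pot, or the inner lid is unseated once the outer one is off (z of outer_collar in the frame of inner_knob above -0.016 m and not (z of inner_knob in the frame of pot_rim between 0.047 and 0.056 m and horizontal distance between inner_knob and pot_rim below 0.012 m and angle between inner_knob's own z axis and vertical below 0.05 rad)).
It fails at once if the lids are dropped onto the pot (let go over it with the inner lid more than 12 mm above its seat) (horizontal distance between inner_knob and pot_rim below 0.1 m and z of inner_knob in the frame of pot_rim above 0.064 m and contact force between the fingers and inner_lid below 0.05 N and contact force between the fingers and outer_lid below 0.05 N).
It fails at once if a bystander is moved by more than 30 mm (distance of any of ring_cutter, nozzle, honey_jar, spoon, kitchen_timer from where it was at the start of the episode above 0.03 m).
It also fails if it takes over 58 s, if anything falls off the work surface, if the arm or the gripper's body presses on something with over 40 N, if the wrist force passes 120 N, or if a joint passes its speed limit or range.

## Robot

A 7-joint arm with a two-finger parallel gripper is mounted at the origin on a cart in front of the work surface, level with it; the furniture and walls round the work are solid. World frame = base frame: x ahead of the robot, y to its left, z up, the work surface at z = 0. Lengths are in m, angles in degrees, forces in N, time in s.
With the tool pointing down it reaches from about 0.425 to 0.875 m from the base axis. Payload 4.7 kg.
Tool frame: the origin (TCP) lies on the centre line of the jaws, within the pads' length; the fingertips stand ahead of it and the grasp point (between the pads) lies 2 mm behind it (env.tip_reach is the x of the fingertips in the tool frame, in m); x points along the fingers, z is the direction in which the jaws open and shut, and the axes are right-handed (so a half turn about x gives the same grasp; the last joint's range is limited). The gripper opens to 87 mm and grips with 3 to 60 N. Pads are 19 mm wide; open, the fingers measure 117 mm over their backs; the gripper's body (75 mm by 190 mm) begins 51 mm behind the grasp point.
Start: joints at [70.881, 18.392, -4.016, 83.108, 1.295, 78.541, -3.26], TCP at [0.222, -0.611, 0.24] pointing down, gripper open.
Joint ranges: [-163.93, 163.93], [-17.29, 119.83], [-79.2, 71.16], [3.27, 140.29], [-89.18, 269.18], [5.43, 117.66], [-154.24, 154.24]. Speed limits (degrees/s): [147.25, 147.25, 180, 180, 180, 180, 180].

## Interface

Orientations are given as [roll, pitch, yaw] about the fixed x, y, z axes, in that order (R = Rz(yaw) Ry(pitch) Rx(roll)).
In Python, from cell import telemetry, optics, env, models gives the robot as it stands.
- The arm moves only by the shell command python3 -m pendant 'ROWS' [FORCE]. ROWS is JSON, a list of rows, each a list of 3 entries, a list of its own where there are three numbers: the finger opening in mm, from 0 to 87, then the shift along the tool's x, y, z in mm, then the turn, a rotation vector about the tool's x, y, z in rad. A call has 1 to 10 rows; each row is the pose to reach, as a shift and turn from the pose commanded when the call began, along the tool's axes at that moment; what a row does not reach only later rows make up. A row lasts 1/12 s, in which the tool goes at most 41.7 mm and 7.16 degrees, less where a joint would pass 70% of its speed; a pose out of reach is approached as far as the arm can. A call with a gripper value outside its range is refused whole. The fingers move at their own pace and stop on an object; FORCE is the grip in N (left out, the last holds). Time passes only in rows, so rows that repeat a pose let the fingers close. It gives the time, the measured TCP pose, the force and the opening at its end, in the units of the state.
- telemetry.get_obs(): the state, without advancing time (a new reading comes with each control period).
- optics.read_camera(name): name is "scene" or "top" or "wrist"; returns a dict with "image" (420x560x3 uint8, blue, green, red), "range_z" (420x560 float32, m along the optical axis (not along the pixel's ray), 0 where there is no reading), "fx", "fy", "cx", "cy" (pixels), "k1" (the pictures are not rectified: a ray, as slopes to the right and down, at radius r is drawn at 1 + k1 r^2 times it, then the intrinsics apply), "cam_to_world" (4x4, takes a point from camera to world coordinates). Camera axes: x right, y up, looking along -z (the intrinsics and any distortion apply to the point x, -y, -z); pixel columns grow to the right and rows downward; lengths in m; the calibration is good to about 2 mm. A picture is of the moment at which its call begins.
- env.sign_off(): hands the job in, once; it reports no verdict.
Trained networks look in the newest picture that a camera, given by its name, has taken for a name from the list of things; names that differ only in an ending like _2 or _b are one class to them, and where a whole thing is asked for, a point or a joint stands for the part that bears it (a point fixed in the world has none). Each returns a list of dicts, best first, with "confidence" (0 to 1); they miss things now and then, are a little off and sometimes report something else, mostly with a low value. They report only what shows in the picture. A call takes as long as a camera call.
- models.masks_of(camera, label): "pixels" (420x560 bool, what is visible of it) and "extent" ([left, top, right, bottom] as shares, 0 to 1, of the picture: columns of its width, rows of its height, round what is visible of it).
- models.landmark_of(camera, label): "centre" ([row, column] as shares, 0 to 1, of the picture: columns of its width, rows of its height: a listed point, or the origin of a listed thing).
The state is a dict: "time_s": time; "qpos": joint angles; "joint_velocities": joint speeds; "effort": joint torques, N m; "tool_pos": TCP position; "tool_rot": TCP orientation; "force": force on the tool from outside, world axes, zero at the start; "wrist_torque": the same for the moment, N m; "grip_width": finger opening in m.
Only numpy, scipy, OpenCV 4.12 (cv2) and the standard library are available. Lean on these libraries where they do the work, as an engineer would, in place of code of your own. Each camera call takes 0.05 s, during which the arm holds its last target.

## Working session

There is one attempt and no reset: what is moved stays moved. The work goes in short steps, Python scripts to look and compute and a shell command to move; the robot and the scene stay as the last step left them, time stands still between calls to the robot, and variables do not carry over. Pictures are saved under pics/ and viewed, and the job is handed in when it is done.

```bash
ls; mkdir -p pics; python3 - <<'E'
from cell import telemetry, optics, env, models
import cv2
o=telemetry.get_obs();print({k:(o[k]) for k in o});print(env.tip_reach)
for c in ["scene","top","wrist"]:
    r=optics.read_camera(c);cv2.imwrite(f"pics/{c}0.png",r["image"]);print(c,r["fx"],r["k1"],r["cam_to_world"])
E
```

```text
pics
{'time_s': 0.0, 'qpos': array([70.88321068, 18.44014772, -4.01628097, 83.17661031,  1.29832595,
       78.541666  , -3.25978564]), 'joint_velocities': array([ 0.08183596,  0.07084745, -0.02717017, -0.05892547, -0.02038282,
        0.01989717, -0.0440206 ]), 'effort': array([ 2.74385802e-04, -4.91296721e+01, -4.04117480e-01, -3.12534714e+01,
       -6.39734580e-02,  4.39442054e-02,  1.78533965e-04]), 'tool_pos': array([ 0.22126733, -0.61060517,  0.23843432]), 'tool_rot': array([-175.49467163,   89.88666221,  114.43349477]), 'force': array([-0.30770655, -0.1923516 , -0.12259224]), 'wrist_torque': array([-0.07557149,  0.0064269 , -0.03670412]), 'grip_width': 0.08683318104758447}
0.017
scene 526.4026062705198 0.05652238250797993 [[-0.70578127  0.40287137 -0.58272417 -0.31611497]
 [-0.70842581 -0.39860041  0.58245221  0.84655055]
 [ 0.00237923  0.8239007   0.56672918  0.93671793]
 [ 0.          0.          0.          1.        ]]
top 441.8444558744501 -0.13747541889552645 [[ 5.95732210e-02  9.76623923e-01 -2.06535091e-01  2.23608959e-01]
 [-9.98217957e-01  5.75675279e-02 -1.57127491e-02 -1.34761310e-03]
 [-3.45573204e-03  2.07103095e-01  9.78313020e-01  1.50708863e+00]
 [ 0.00000000e+00  0.00000000e+00  0.00000000e+00  1.00000000e+00]]
wrist 334.9194573267711 -0.002878066943157326 [[ 0.34078     0.89530502  0.28687613  0.30079793]
 [-0.94014156  0.32507444  0.1022764  -0.5819167 ]
 [-0.00168753 -0.30455792  0.95249232  0.38271167]
 [ 0.          0.          0.          1.        ]]
```

View pics/scene0.png

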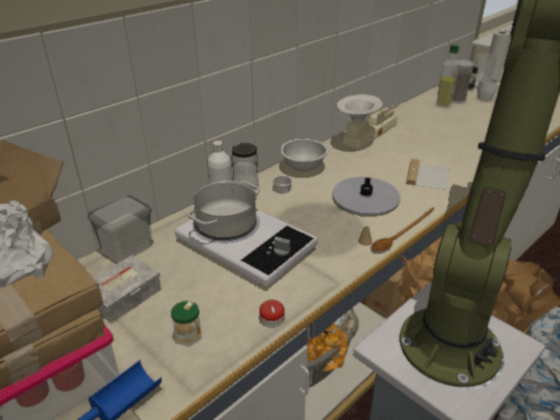

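View pics/top0.png

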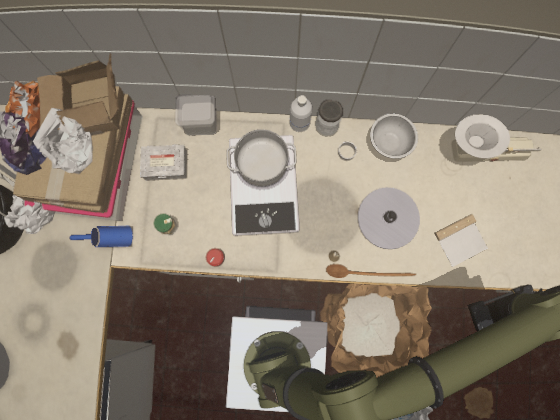

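```bash
cat > h.py <<'E'
from cell import telemetry, optics, env, models
import numpy as np, cv2
from scipy.spatial.transform import Rotation as R
def ray(r,px,py):
    K=np.array([[r["fx"],0,r["cx"]],[0,r["fy"],r["cy"]],[0,0,1]])
    # drawn = s*(1+k1 s^2)
    p=cv2.undistortPoints(np.array([[[px,py]]],float),K,np.array([r["k1"],0,0,0,0.])).ravel()
    return np.array([p[0],-p[1],-1])
def at(r,px,py,z):
    T=r["cam_to_world"];d=T[:3,:3]@ray(r,px,py);c=T[:3,3];return c+d*(z-c[2])/d[2]
def deproj(r,px,py,d):
    T=r["cam_to_world"];return T[:3,3]+T[:3,:3]@(ray(r,px,py)*d)
def cloud(r,mask):
    ys,xs=np.nonzero(mask&(r["range_z"]>0))
    K=np.array([[r["fx"],0,r["cx"]],[0,r["fy"],r["cy"]],[0,0,1]])
    p=cv2.undistortPoints(np.stack([xs,ys],-1).astype(float)[:,None],K,np.array([r["k1"],0,0,0,0.]))[:,0]
    d=r["range_z"][ys,xs][:,None]
    P=np.hstack([p[:,:1],-p[:,1:],-np.ones((len(p),1))])*d
    T=r["cam_to_world"];return P@T[:3,:3].T+T[:3,3],xs,ys
def proj(r,P):
    T=np.linalg.inv(r["cam_to_world"]);q=T[:3,:3]@P+T[:3,3];s=np.array([q[0],-q[1]])/-q[2]
    s=s*(1+r["k1"]*(s@s));return s[0]*r["fx"]+r["cx"],s[1]*r["fy"]+r["cy"]
def tool():
    o=telemetry.get_obs();return o["tool_pos"],R.from_euler("xyz",o["tool_rot"],degrees=True),o
E
python3 - <<'E'
from h import *
for c in ["scene","top"]:
    r=optics.read_camera(c)
    for l in ["selector_grip","pot_rim","inner_knob","outer_collar","ring_cutter","nozzle","honey_jar","spoon","kitchen_timer"]:
        z={"selector_grip":.076,"pot_rim":.134,"inner_knob":.06,"outer_collar":.03}.get(l,0)
        for m in models.landmark_of(c,l)[:2]:
            row,col=m["centre"];px,py=col*560,row*420
            print(c,l,round(m["confidence"],2),round(px),round(py),at(r,px,py,z).round(3))
p,q,o=tool();print(q.as_matrix().round(3),o["time_s"])
E
```

```text
scene selector_grip 0.8 279 239 [0.484 0.068 0.076]
scene pot_rim 0.76 219 197 [0.685 0.106 0.134]
scene inner_knob 0.54 366 184 [ 0.507 -0.342  0.06 ]
scene inner_knob 0.42 186 337 [0.394 0.438 0.06 ]
scene outer_collar 0.71 367 190 [ 0.514 -0.356  0.03 ]
scene ring_cutter 0.78 285 186 [ 0.749 -0.222  0.   ]
scene ring_cutter 0.68 284 240 [ 0.543 -0.009  0.   ]
scene nozzle 0.76 367 242 [ 0.366 -0.17  -0.   ]
scene honey_jar 0.95 187 337 [0.441 0.409 0.   ]
scene honey_jar 0.38 368 191 [ 0.532 -0.394  0.   ]
scene spoon 0.96 404 230 [ 0.327 -0.297  0.   ]
scene kitchen_timer 0.76 274 318 [0.34  0.225 0.   ]
top selector_grip 0.49 263 219 [0.473 0.071 0.076]
top pot_rim 0.79 261 156 [0.671 0.09  0.134]
top pot_rim 0.61 265 220 [0.458 0.064 0.134]
top inner_knob 0.56 392 215 [ 0.515 -0.357  0.06 ]
top inner_knob 0.25 370 273 [ 0.317 -0.286  0.06 ]
top outer_collar 0.64 388 213 [ 0.526 -0.352  0.03 ]
top ring_cutter 0.43 344 152 [ 0.747 -0.197  0.   ]
top nozzle 0.5 336 254 [ 0.38  -0.182  0.   ]
top honey_jar 0.81 169 227 [0.439 0.402 0.   ]
top spoon 0.78 370 272 [ 0.323 -0.301  0.   ]
top kitchen_timer 0.5 219 256 [0.347 0.22  0.   ]
[[-0.     0.94   0.341]
 [-0.     0.341 -0.94 ]
 [-1.    -0.     0.   ]] 1.15
```

```bash
python3 - <<'E'
from h import *
a=cv2.imread("pics/scene0.png")[205:285,235:325];b=cv2.imread("pics/top0.png")[190:245,225:305]
a=cv2.resize(a,(396,352),interpolation=cv2.INTER_CUBIC);b=cv2.resize(b,(396,352),interpolation=cv2.INTER_CUBIC)
cv2.imwrite("pics/z0.png",np.hstack([a,b]))
from scipy.optimize import least_squares
def circ(P,zlo,zhi):
    Q=P[(P[:,2]>zlo)&(P[:,2]<zhi)][:,:2];return Q
r=optics.read_camera("top");t=optics.read_camera("scene")
for n,c,zs,rad,(x,y) in [("lid",r,(.01,.04),.109,(.52,-.355)),("lid",t,(.01,.04),.109,(.52,-.355)),("pot",r,(.125,.145),.089,(.675,.098)),("pot",t,(.125,.145),.089,(.675,.098))]:
    P,_,_=cloud(c,np.ones((420,560),bool))
    m=(np.hypot(P[:,0]-x,P[:,1]-y)<rad+.02)&(P[:,2]>zs[0])&(P[:,2]<zs[1]);Q=P[m]
    h=cv2.convexHull(Q[:,:2].astype(np.float32))
    print(n,len(Q),cv2.minEnclosingCircle(Q[:,:2].astype(np.float32)),np.median(Q[:,2]))
    if n=="lid":
        m=(np.hypot(P[:,0]-x,P[:,1]-y)<.04)&(P[:,2]>.055);print("knob",P[m].mean(0),m.sum(),P[m][:,2].max())
E
```

```text
lid 2769 ((0.5121646523475647, -0.3617415726184845), 0.11975859105587006) 0.01596390499193867
knob [ 0.5139966  -0.35564942  0.07132345] 38 0.08102795903461768
lid 1894 ((0.5161119699478149, -0.35416388511657715), 0.11549502611160278) 0.016462797496390902
knob [ 0.51194641 -0.34960646  0.06812386] 43 0.0767256808485548
pot 234 ((0.6728826761245728, 0.10188773274421692), 0.1006472110748291) 0.12996751903321113
pot 389 ((0.6704591512680054, 0.08715452998876572), 0.09875493496656418) 0.13021194615185472
```

View pics/z0.png

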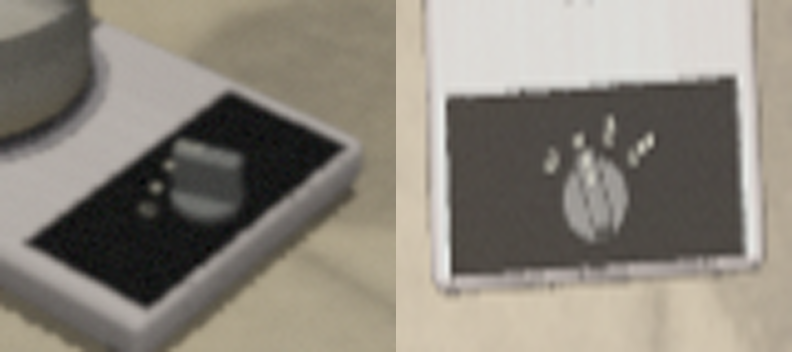

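```bash
python3 -m pendant '[[87,[0,330,-211],[0,0,0]],[87,[0,330,-211],[0,0,0]],[87,[0,330,-211],[0,0,0]],[87,[0,330,-211],[0,0,0]],[87,[0,330,-211],[0,0,0]],[87,[0,330,-211],[0,0,0]],[87,[0,330,-211],[0,0,0]],[87,[0,330,-211],[0,0,0]],[87,[0,330,-211],[0,0,0]],[87,[0,330,-211],[0,0,0]]]'
python3 - <<'E'
from h import *
r=optics.read_camera("wrist");cv2.imwrite("pics/w1.png",r["image"])
for l,z in [("inner_knob",.06),("outer_collar",.03)]:
    for m in models.landmark_of("wrist",l)[:2]:
        row,col=m["centre"];px,py=col*560,row*420
        print(l,round(m["confidence"],2),round(px),round(py),at(r,px,py,z).round(4))
P,_,_=cloud(r,np.ones((420,560),bool))
m=(np.hypot(P[:,0]-.515,P[:,1]+.355)<.04)&(P[:,2]>.055);print(m.sum(),P[m].mean(0),P[m].max(0),P[m].min(0))
top=P[m&(P[:,2]>P[m][:,2].max()-.005)];print("top",len(top),top.mean(0),cv2.minEnclosingCircle(top[:,:2].astype(np.float32)))
m=(np.hypot(P[:,0]-.515,P[:,1]+.355)<.13)&(P[:,2]>.011)&(P[:,2]<.025);print("plate",m.sum(),cv2.minEnclosingCircle(P[m][:,:2].astype(np.float32)),np.median(P[m][:,2]))
E
```

```text
time_s: 2.08
tool_pos: [0.464, -0.2936, 0.2401]
tool_rot: [107.7, 89.8, 38.1]
force: [1.7, 0.3, -0.5]
grip_width: 0.0868
inner_knob 0.76 359 162 [ 0.5158 -0.3553  0.06  ]
outer_collar 0.62 354 157 [ 0.5162 -0.3564  0.03  ]
21496 [ 0.5072512  -0.33328563  0.3056343 ] [ 0.52761511 -0.31568289  0.33630416] [ 0.47788099 -0.36554441  0.05563618]
top 1945 [ 0.50366034 -0.32727043  0.33333755] ((0.503618597984314, -0.32811427116394043), 0.010911546647548676)
plate 29160 ((0.5145302414894104, -0.35667914152145386), 0.10912066698074341) 0.015094634039202054
```

View pics/w1.png

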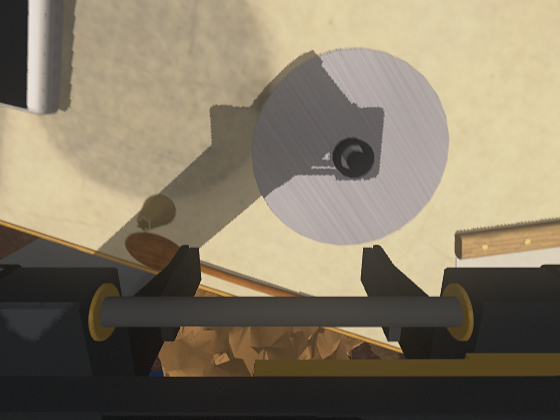

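```bash
python3 -m pendant '[[87,[0,76,-338],[0,0,0]],[87,[0,76,-338],[0,0,0]],[87,[0,76,-338],[0,0,0]],[87,[0,76,-338],[0,0,0]],[87,[0,76,-338],[0,0,0]],[87,[0,76,-338],[0,0,0]],[87,[0,76,-338],[0,0,0]],[87,[0,76,-338],[0,0,0]],[87,[0,76,-338],[0,0,0]],[87,[0,76,-338],[0,0,0]]]'
python3 - <<'E'
from h import *
r=optics.read_camera("wrist");cv2.imwrite("pics/w2.png",r["image"]);np.savez("w2.npz",**r)
for l,z in [("selector_grip",.076),("pot_rim",.134)]:
    for m in models.landmark_of("wrist",l)[:2]:
        row,col=m["centre"];px,py=col*560,row*420
        print(l,round(m["confidence"],2),round(px),round(py),at(r,px,py,z).round(4))
p,q,o=tool();print(p,q.as_matrix().round(4),o["time_s"])
P,_,_=cloud(r,np.ones((420,560),bool))
m=(np.hypot(P[:,0]-.478,P[:,1]-.07)<.035)&(P[:,2]>.072)&(P[:,2]<.09)
Q=P[m];t=Q[Q[:,2]>.078];print(len(Q),len(t),np.percentile(Q[:,2],[5,50,95]))
print(cv2.minAreaRect(t[:,:2].astype(np.float32)))
m=(np.hypot(P[:,0]-.673,P[:,1]-.096)<.098)&(P[:,2]>.128)&(P[:,2]<.14);Q=P[m]
from scipy.optimize import least_squares
f=least_squares(lambda c:np.hypot(Q[:,0]-c[0],Q[:,1]-c[1])-c[2],[.673,.096,.088],loss="soft_l1",f_scale=.002);print("rim",len(Q),f.x,np.median(Q[:,2]),cv2.minEnclosingCircle(Q[:,:2].astype(np.float32)))
E
```

```text
time_s: 3.07
tool_pos: [0.4158, 0.0458, 0.2402]
tool_rot: [37.7, 89.9, -32.1]
force: [0.7, -0.5, -0.1]
grip_width: 0.0869
selector_grip 0.89 279 126 [0.4733 0.068  0.076 ]
pot_rim 0.54 425 262 [ 0.4161 -0.0821  0.134 ]
[0.41632271 0.04105814 0.23963365] [[ 3.000e-04  9.412e-01  3.377e-01]
 [-9.000e-04  3.377e-01 -9.412e-01]
 [-1.000e+00 -0.000e+00  1.000e-03]] 3.2167
744 741 [0.07969379 0.08180662 0.08310406]
((0.4712023437023163, 0.06868992000818253), (0.04185041785240173, 0.013962128199636936), 22.993532180786133)
rim 0 [0.673 0.096 0.088] nan ((0.0, 0.0), 0.0)
  return _methods._mean(a, axis=axis, dtype=dtype,
  ret = ret.dtype.type(ret / rcount)
```

View pics/w2.png

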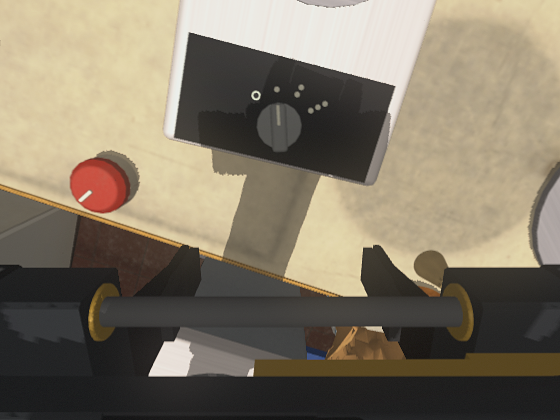

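```bash
python3 - <<'E'
from h import *
r=dict(np.load("w2.npz"));r["k1"]=float(r["k1"])
c=np.array([.4712,.0687])
for n,px,py in [("ring",256,95.5),("1",277,90),("2a",301,87.5),("2b",297,95),("3b",318,107)]:
    p=at(r,px,py,.045)[:2];print(n,p,np.degrees(np.arctan2(*(p-c)[::-1])),np.linalg.norm(p-c))
a=[at(r,*p,.045)[:2] for p in [(191,34),(394,86),(366,183),(176,134)]]
for i in range(4):
    d=a[(i+1)%4]-a[i];print(np.degrees(np.arctan2(d[1],d[0])),np.linalg.norm(d))
b=r["image"][60:160,220:340];cv2.imwrite("pics/z2.png",cv2.resize(b,None,fx=5,fy=5,interpolation=cv2.INTER_CUBIC))
E
```

```text
ring [0.49031661 0.0982176 ] 57.07151834906213 0.03516722663116353
1 [0.50198902 0.08095693] 21.707213827965063 0.03313903849033013
2a [0.51202664 0.06019211] -11.77143929082311 0.04170370704472906
2b [0.5043498  0.06133895] -12.519637693718142 0.03395724126212571
3b [0.50104945 0.03819789] -45.619590068405046 0.04267749652593536
-83.07785981724594 0.19548162131938362
-171.3667955796715 0.09713917725616003
95.60611335851013 0.19942329779692458
6.309934235342102 0.09252099441778869
```

View pics/z2.png

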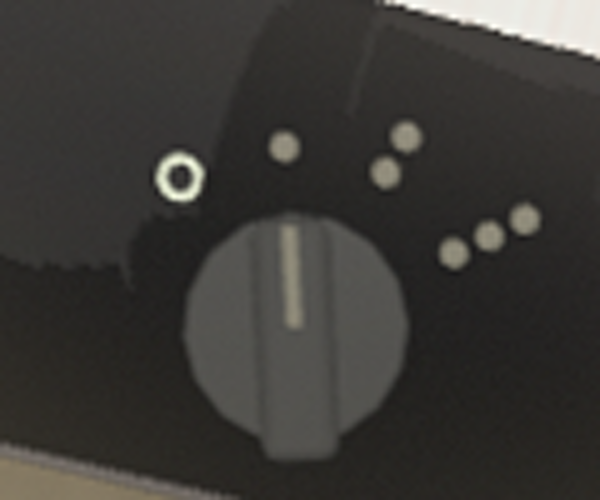

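```bash
python3 -m pendant '[[87,[0,61,-7.5],[-0.058,0,0]],[87,[20,61,-7.5],[-0.058,0,0]],[87,[60,61,-7.5],[-0.058,0,0]],[60,[100,61,-7.5],[-0.058,0,0]],[60,[140,61,-7.5],[-0.058,0,0]],[60,[160,61,-7.5],[-0.058,0,0]],[60,[163,61,-7.5],[-0.058,0,0]],[60,[163,61,-7.5],[-0.058,0,0]]]'
python3 - <<'E'
from h import *
r=optics.read_camera("wrist");cv2.imwrite("pics/w3.png",r["image"])
p,q,o=tool();M=q.as_matrix();print(p,M.round(3),np.degrees(np.arctan2(M[1,1],M[0,1])),o["time_s"],o["force"])
E
```

```text
time_s: 3.88
tool_pos: [0.4702, 0.0693, 0.0752]
tool_rot: [-118.0, 89.8, 175.0]
force: [-0.5, 0.2, 0.1]
grip_width: 0.0637
[0.47157542 0.06982422 0.07685845] [[-0.     0.92   0.392]
 [ 0.     0.392 -0.92 ]
 [-1.    -0.    -0.   ]] 23.101338879625157 3.9333 [0.6373313  0.02429177 0.13244122]
```

View pics/w3.png

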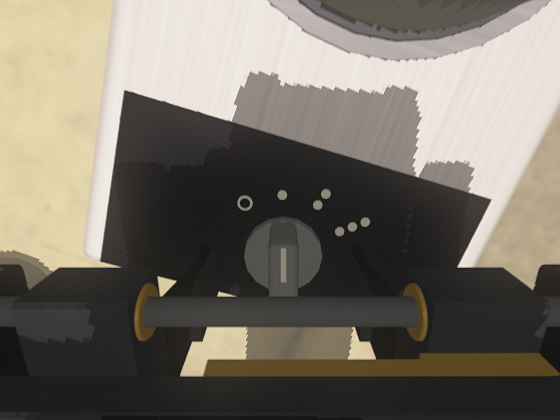

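```bash
python3 -m pendant '[[0,[0,0,0],[0,0,0]],[0,[0,0,0],[0,0,0]],[0,[0,0,0],[0,0,0]],[0,[0,0,0],[0,0,0]],[0,[0,0,0],[0,0,0]],[0,[0,0,0],[0,0,0]],[0,[0,0,0],[0.1,0,0]],[0,[0,0,0],[0.2,0,0]],[0,[0,0,0],[0.3,0,0]],[0,[0,0,0],[0.4,0,0]]]' 30
python3 -m pendant '[[0,[0,0,0],[0.1,0,0]],[0,[0,0,0],[0.2,0,0]],[0,[0,0,0],[0.215,0,0]],[0,[0,0,0],[0.215,0,0]],[0,[0,0,0],[0.215,0,0]],[0,[0,0,0],[0.215,0,0]]]'
python3 - <<'E'
from h import *
r=optics.read_camera("wrist");cv2.imwrite("pics/w4.png",r["image"])
p,q,o=tool();M=q.as_matrix();print(p,np.degrees(np.arctan2(M[1,1],M[0,1])),o["time_s"],o["force"],o["wrist_torque"],o["grip_width"])
E
```

```text
time_s: 4.77
tool_pos: [0.4712, 0.0687, 0.0767]
tool_rot: [6.1, 89.8, -83.9]
force: [-0.2, -6.0, 0.8]
grip_width: 0.0139
time_s: 5.27
tool_pos: [0.4712, 0.0687, 0.0767]
tool_rot: [18.4, 89.8, -83.6]
force: [0.1, -5.3, 0.7]
grip_width: 0.0135
[0.47123284 0.06870487 0.07668204] -12.055222723866938 5.3167 [ 0.82419275 -6.43119874  0.76935258] [-1.15612511 -0.07198652  0.0224702 ] 0.013618776645867341
```

View pics/w4.png

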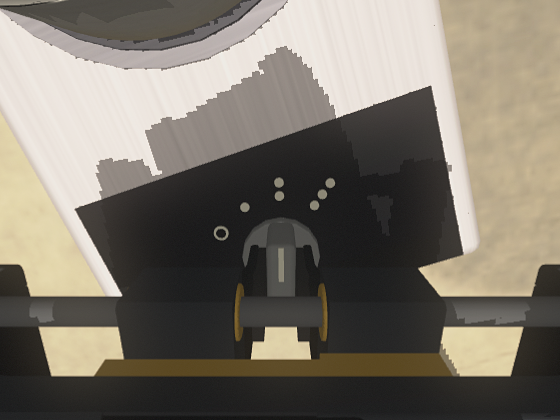

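```bash
python3 -m pendant '[[60,[0,0,0],[0,0,0]],[60,[0,0,0],[0,0,0]],[60,[0,0,0],[0,0,0]],[87,[-30,0,0],[0,0,0]],[87,[-70,0,0],[0,0,0]],[87,[-110,0,0],[0,0,0]],[87,[-140,30,0],[0,0,0]],[87,[-170,60,0],[0,0,0]],[87,[-200,90,0],[0,0,0]],[87,[-220,110,0],[0,0,0]]]'
python3 -m pendant '[[87,[0,0,0],[0,0,0]],[87,[0,0,0],[0,0,0]]]'
python3 - <<'E'
from h import *
r=optics.read_camera("wrist");cv2.imwrite("pics/w5.png",r["image"]);np.savez("w5.npz",**r)
for l,z in [("selector_grip",.076),("pot_rim",.134)]:
    for m in models.landmark_of("wrist",l)[:2]:
        row,col=m["centre"];px,py=col*560,row*420
        print(l,round(m["confidence"],2),round(px),round(py),at(r,px,py,z).round(4))
P,_,_=cloud(r,np.ones((420,560),bool))
m=(np.hypot(P[:,0]-.675,P[:,1]-.09)<.098)&(P[:,2]>.128)&(P[:,2]<.14);Q=P[m]
from scipy.optimize import least_squares
f=least_squares(lambda c:np.hypot(Q[:,0]-c[0],Q[:,1]-c[1])-c[2],[.673,.096,.088],loss="soft_l1",f_scale=.002);print("rim",len(Q),f.x,np.median(Q[:,2]),cv2.minEnclosingCircle(Q[:,:2].astype(np.float32)))
m=(np.hypot(P[:,0]-.471,P[:,1]-.0687)<.03)&(P[:,2]>.078)&(P[:,2]<.09)
if m.sum()>10: print(cv2.minAreaRect(P[m][:,:2].astype(np.float32)))
p,q,o=tool();M=q.as_matrix();print(p,M.round(3),o["time_s"])
E
```

```text
time_s: 6.15
tool_pos: [0.5809, 0.048, 0.2994]
tool_rot: [105.9, 89.8, 3.9]
force: [-0.1, -0.8, 1.1]
grip_width: 0.0723
time_s: 6.32
tool_pos: [0.5793, 0.049, 0.2969]
tool_rot: [171.8, 89.9, 69.8]
force: [-0.3, -0.4, -0.9]
grip_width: 0.0834
selector_grip 0.69 281 263 [0.4772 0.071  0.076 ]
pot_rim 0.86 211 100 [0.6741 0.0921 0.134 ]
pot_rim 0.66 455 271 [ 0.4601 -0.1085  0.134 ]
rim 2943 [0.67500214 0.09295173 0.08792338] 0.13055959124574656 ((0.6751856803894043, 0.09317445009946823), 0.09014890342950821)
((0.4721090793609619, 0.06882068514823914), (0.01341993361711502, 0.040842339396476746), 78.09540557861328)
[0.57686703 0.04925687 0.29500667] [[-0.003  0.979 -0.206]
 [-0.    -0.206 -0.979]
 [-1.    -0.003  0.001]] 6.4667
```

View pics/w5.png

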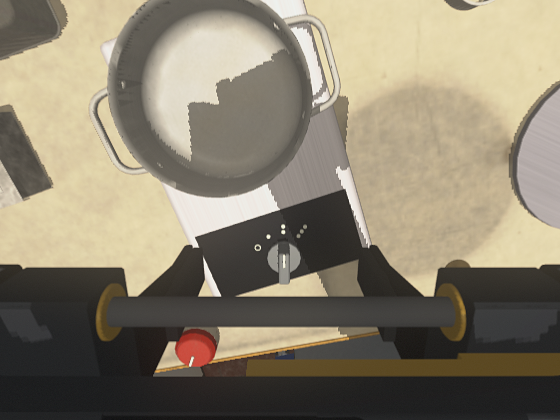

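```bash
python3 -m pendant '[[87,[0,23,410],[0,0,0]],[87,[0,23,410],[0,0,0]],[87,[0,23,410],[0,0,0]],[87,[0,23,410],[0,0,0]],[87,[20,23,410],[0,0,0]],[87,[60,23,410],[0,0,0]],[87,[90,23,410],[0,0,0]],[87,[120,23,410],[0,0,0]],[87,[140,23,410],[0,0,0]],[87,[140,23,410],[0,0,0]]]'
python3 -m pendant '[[87,[0,0,0],[0,0,0]],[87,[0,0,0],[0,0,0]],[87,[0,0,0],[0,0,0]]]'
python3 - <<'E'
from h import *
r=optics.read_camera("wrist");cv2.imwrite("pics/w6.png",r["image"])
for l,z in [("inner_knob",.06),("outer_collar",.03)]:
    for m in models.landmark_of("wrist",l)[:2]:
        row,col=m["centre"];px,py=col*560,row*420
        print(l,round(m["confidence"],2),round(px),round(py),at(r,px,py,z).round(4))
p,q,o=tool();M=q.as_matrix();print(p,M.round(4),o["time_s"],o["qpos"])
P,_,_=cloud(r,np.ones((420,560),bool))
m=(np.hypot(P[:,0]-.515,P[:,1]+.356)<.03)&(P[:,2]>.055)&(P[:,2]<.085);print(m.sum(),P[m].mean(0),cv2.minEnclosingCircle(P[m][:,:2].astype(np.float32)),np.percentile(P[m][:,2],95))
m=(np.hypot(P[:,0]-.515,P[:,1]+.355)<.13)&(P[:,2]>.011)&(P[:,2]<.025);print("plate",m.sum(),cv2.minEnclosingCircle(P[m][:,:2].astype(np.float32)),np.median(P[m][:,2]))
E
```

```text
time_s: 7.3
tool_pos: [0.5187, -0.3292, 0.1822]
tool_rot: [-53.6, 90.0, -155.5]
force: [0.6, -0.3, -0.0]
grip_width: 0.087
time_s: 7.55
tool_pos: [0.5201, -0.3268, 0.1833]
tool_rot: [-146.3, 89.9, 111.8]
force: [0.0, -0.2, 0.9]
grip_width: 0.087
inner_knob 0.74 316 201 [ 0.5177 -0.3558  0.06  ]
outer_collar 0.76 311 192 [ 0.5172 -0.3541  0.03  ]
outer_collar 0.58 318 201 [ 0.5071 -0.3592  0.03  ]
[ 0.52162477 -0.32655106  0.18521085] [[ 2.100e-03  9.788e-01 -2.046e-01]
 [-8.000e-04 -2.046e-01 -9.788e-01]
 [-1.000e+00  2.200e-03  4.000e-04]] 7.7 [ 49.70966917  17.58509143 -24.40726644  91.88984108   7.52980399
  72.02780794 -77.80923745]
558 [ 0.51664164 -0.35608062  0.07059708] ((0.5147634744644165, -0.35624995827674866), 0.01010694820433855) 0.07389582718490845
plate 36587 ((0.5142834186553955, -0.3564649820327759), 0.10911212861537933) 0.015083148828711146
```

View pics/w6.png

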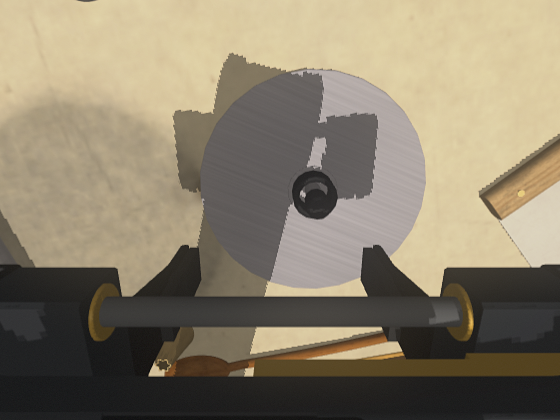

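```bash
python3 -m pendant '[[87,[0,-0.5,30.5],[0,0,0]],[87,[30,-0.5,30.5],[0,0,0]],[87,[60,-0.5,30.5],[0,0,0]],[87,[90,-0.5,30.5],[0,0,0]],[87,[105,-0.5,30.5],[0,0,0]],[87,[105,-0.5,30.5],[0,0,0]],[87,[105,-0.5,30.5],[0,0,0]]]'
python3 - <<'E'
from h import *
r=optics.read_camera("wrist");cv2.imwrite("pics/w7.png",r["image"])
for i in range(3):
    p,q,o=tool();print(p,o["time_s"],o["force"])
    optics.read_camera("wrist")
print(q.as_matrix().round(4))
E
```

```text
time_s: 8.28
tool_pos: [0.5141, -0.3571, 0.0792]
tool_rot: [174.3, 90.0, 72.4]
force: [0.0, 0.0, 0.5]
grip_width: 0.0869
[ 0.51493001 -0.35784219  0.08052612] 8.3333 [ 0.86916803 -0.0690023   0.20178171]
[ 0.51521929 -0.35831096  0.08113516] 8.3833 [-0.19341854 -1.06702513 -0.72264397]
[ 0.51519784 -0.35856266  0.08129168] 8.4333 [ 0.3717923   0.16142433 -0.12651635]
[[ 0.0034  0.9784 -0.2069]
 [-0.0025 -0.2069 -0.9784]
 [-1.      0.0038  0.0017]]
```

View pics/w7.png

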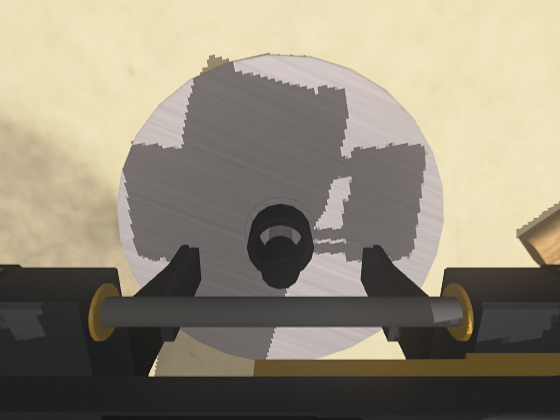

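```bash
python3 -m pendant '[[87,[8,0,-2],[0,0,0]],[87,[15,0,-2],[0,0,0]],[40,[15,0,-2],[0,0,0]],[15,[15,0,-2],[0,0,0]],[0,[15,0,-2],[0,0,0]],[0,[15,0,-2],[0,0,0]],[0,[15,0,-2],[0,0,0]],[0,[15,0,-2],[0,0,0]],[0,[15,0,-2],[0,0,0]]]' 35
python3 - <<'E'
from h import *
r=optics.read_camera("wrist");cv2.imwrite("pics/w8.png",r["image"])
p,q,o=tool();print(p,o["time_s"],o["force"],o["grip_width"])
E
```

```text
time_s: 9.23
tool_pos: [0.514, -0.3563, 0.0639]
tool_rot: [56.4, 90.0, -45.6]
force: [0.1, 0.6, -0.7]
grip_width: 0.0482
[ 0.51396343 -0.35630691  0.06387363] 9.2833 [ 0.77561925  0.46982724 -0.68404929] 0.044315505273855374
```

View pics/w8.png

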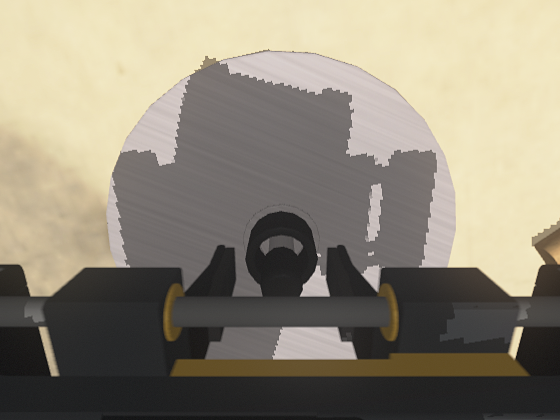

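```bash
python3 -m pendant '[[0,[-1.5,0,0],[0,0,0]],[0,[-1.5,0,0],[0,0,0]],[0,[-1.5,0,0],[0,0,0]],[0,[-1.5,0,0],[0,0,0]],[0,[-1.5,0,0],[0,0,0]],[0,[-1.5,0,0],[0,0,0]],[0,[-1.5,0,0],[0,0,0]],[0,[-1.5,0,0],[0,0,0]]]' 35
python3 - <<'E'
from h import *
r=optics.read_camera("wrist");cv2.imwrite("pics/w9.png",r["image"])
p,q,o=tool();print(p,o["time_s"],o["force"],o["grip_width"])
E
```

```text
time_s: 9.95
tool_pos: [0.5139, -0.3564, 0.0653]
tool_rot: [24.7, 90.0, -77.3]
force: [-0.7, 0.3, 0.0]
grip_width: 0.0186
[ 0.51392246 -0.35643513  0.06534814] 10.0 [ 0.20846185 -0.18005002  0.96692685] 0.0187671161699961
```

View pics/w9.png

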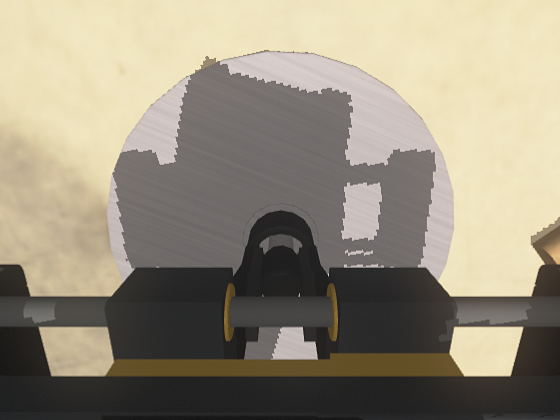

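```bash
python3 -m pendant '[[0,[-4,0,0],[0,0,0]],[0,[-12,0,0],[0,0,0]],[0,[-25,0,0],[0,0,0]],[0,[-45,0,0],[0,0,0]],[0,[-70,0,0],[0,0,0]],[0,[-95,0,0],[0,0,0]],[0,[-120,0,0],[0,0,0]],[0,[-140,0,0],[0,0,0]],[0,[-155,0,0],[0,0,0]],[0,[-160,0,0],[0,0,0]]]' 35
python3 - <<'E'
from h import *
r=optics.read_camera("wrist");a=r["image"];s=optics.read_camera("scene")["image"];cv2.imwrite("pics/w10.png",np.hstack([cv2.resize(a,(400,300)),cv2.resize(s[60:300,150:470],(400,300))]))
p,q,o=tool();print(p,q.as_matrix().round(4),o["time_s"],o["force"],o["grip_width"],o["qpos"])
E
```

```text
time_s: 10.83
tool_pos: [0.5152, -0.3565, 0.2294]
tool_rot: [66.3, 89.7, -35.7]
force: [-0.3, -0.5, -4.6]
grip_width: 0.0192
[ 0.51442844 -0.35625946  0.22680768] [[ 0.002   0.9782 -0.2075]
 [-0.0015 -0.2075 -0.9782]
 [-1.      0.0022  0.0011]] 10.9333 [ 0.06796175 -0.52029622 -5.70701335] 0.01909202764326384 [ 51.43922612  17.25489599 -23.65052041  87.33625197   7.04583165
  76.73757682 -74.83765524]
```

View pics/w10.png

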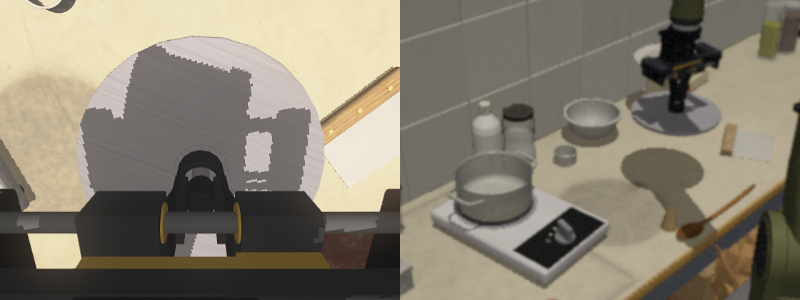

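```bash
python3 - <<'E'
from h import *
r=optics.read_camera("top")
P,xs,ys=cloud(r,np.ones((420,560),bool))
m=(P[:,2]>.10)&(P[:,0]>.5)&(P[:,0]<.9)&(P[:,1]<.0)&(P[:,1]>-.3)&(np.hypot(P[:,0]-.514,P[:,1]+.356)>.2)
Q=P[m];print(len(Q),Q.min(0),Q.max(0))
# min distance to the path line
a=np.array([.514,-.356]);b=np.array([.675,.093]);t=np.clip((Q[:,:2]-a)@(b-a)/((b-a)@(b-a)),0,1)
d=np.linalg.norm(Q[:,:2]-a-t[:,None]*(b-a),axis=1);i=d.argmin();print(d.min(),Q[i])
M=tool()[1].as_matrix()
# post offset in tool: aim
p=tool()[0];print(p,np.array([.675,.093])-p[:2],M.T@np.array([.675-p[0],.093-p[1],0]))
E
```

```text
12541 [ 0.64269918 -0.29998989  0.10012463] [ 8.94543974e-01 -4.22346638e-05  6.74147265e-01]
0.0021036268432069152 [ 0.64278037 -0.00308713  0.11708681]
[ 0.51371243 -0.35596286  0.22515841] [0.16128757 0.44896286] [-4.09467022e-05  6.46117608e-02 -4.72659127e-01]
```

```bash
python3 - <<'E'
from h import *
r=optics.read_camera("top")
P,xs,ys=cloud(r,np.ones((420,560),bool))
m=(P[:,2]>.12)&(P[:,2]<.3)&(P[:,0]>.5)&(P[:,0]<1)&(P[:,1]<.3)&(P[:,1]>-.3)&(np.hypot(P[:,0]-.514,P[:,1]+.356)>.2)&(np.hypot(P[:,0]-.675,P[:,1]-.093)>.125)
Q=P[m]
a=np.array([.514,-.356]);b=np.array([.675,.093]);t=np.clip((Q[:,:2]-a)@(b-a)/((b-a)@(b-a)),0,1)
d=np.linalg.norm(Q[:,:2]-a-t[:,None]*(b-a),axis=1)
for i in np.argsort(d)[::max(1,len(d)//12)]: print(d[i].round(3),Q[i].round(3))
E
```

```text
0.168 [ 0.814 -0.017  0.131]
0.206 [0.881 0.095 0.297]
0.209 [ 0.854 -0.029  0.195]
0.215 [0.807 0.262 0.128]
0.223 [ 0.834 -0.123  0.134]
0.232 [ 0.881 -0.018  0.277]
0.241 [ 0.881 -0.046  0.267]
0.251 [ 0.881 -0.078  0.212]
0.262 [ 0.881 -0.109  0.289]
0.274 [ 0.883 -0.139  0.296]
0.287 [0.883 0.291 0.188]
0.305 [ 0.88  -0.241  0.207]
0.327 [ 0.882 -0.3    0.176]
```

```bash
python3 -m pendant '[[0,[-8,1.4,-10],[0,0,0]],[0,[-16,4,-30],[0,0,0]],[0,[-25,8,-60],[0,0,0]],[0,[-25,12.5,-92],[0,0,0]],[0,[-25,17,-126],[0,0,0]],[0,[-25,22,-160],[0,0,0]],[0,[-25,26.5,-194],[0,0,0]],[0,[-25,31,-228],[0,0,0]],[0,[-25,36,-262],[0,0,0]],[0,[-25,40,-296],[0,0,0]]]' 35
python3 -m pendant '[[0,[0,4.5,-34],[0,0,0]],[0,[0,9,-66],[0,0,0]],[0,[0,13,-96],[0,0,0]],[0,[0,17,-124],[0,0,0]],[0,[0,20,-146],[0,0,0]],[0,[0,23,-164],[0,0,0]],[0,[0,24.5,-174],[0,0,0]],[0,[0,24.5,-176],[0,0,0]],[0,[0,24.5,-176],[0,0,0]]]' 35
python3 - <<'E'
from h import *
r=optics.read_camera("wrist");a=r["image"];s=optics.read_camera("scene");b=s["image"];cv2.imwrite("pics/w11.png",np.hstack([cv2.resize(a,(400,300)),cv2.resize(b[60:300,100:420],(400,300))]))
p,q,o=tool();print(p,q.as_matrix().round(4),o["time_s"],o["force"],o["grip_width"])
print(q.as_matrix().T@np.array([.675-p[0],.093-p[1],0]))
for l in["inner_knob","outer_collar"]:
  for m in models.landmark_of("wrist",l)[:1]:
    row,col=m["centre"];print(l,m["confidence"],at(r,col*560,row*420,p[2]-.005-(.03 if l[0]=="o" else 0)))
P,_,_=cloud(r,np.ones((420,560),bool))
zp=p[2]-.0653+.016
m=(np.hypot(P[:,0]-p[0],P[:,1]-p[1])<.13)&(abs(P[:,2]-zp)<.008);Q=P[m];print("plate",m.sum(),cv2.minEnclosingCircle(Q[:,:2].astype(np.float32)))
A=np.c_[Q[:,:2],np.ones(len(Q))];print(np.linalg.lstsq(A,Q[:,2],rcond=None)[0],np.median(Q[:,2]))
P,_,_=cloud(s,np.ones((420,560),bool))
m=(np.hypot(P[:,0]-p[0],P[:,1]-p[1])<.13)&(abs(P[:,2]-zp)<.01);Q=P[m];A=np.c_[Q[:,:2],np.ones(len(Q))];print("scene",len(Q),np.linalg.lstsq(A,Q[:,2],rcond=None)[0],cv2.minEnclosingCircle(Q[:,:2].astype(np.float32)))
E
```

```text
time_s: 11.87
tool_pos: [0.6143, -0.0723, 0.2496]
tool_rot: [-97.9, 89.9, 160.2]
force: [0.5, -0.3, -5.7]
grip_width: 0.0189
time_s: 12.62
tool_pos: [0.6745, 0.0927, 0.2496]
tool_rot: [-66.4, 89.9, -168.3]
force: [1.0, 0.2, -5.7]
grip_width: 0.0185
[0.67481812 0.09003556 0.24986229] [[-9.000e-04  9.778e-01 -2.097e-01]
 [-1.900e-03 -2.097e-01 -9.778e-01]
 [-1.000e+00 -5.000e-04  2.000e-03]] 12.7167 [ 0.52044147 -0.55888392 -4.76501189] 0.01889068587623344
[-5.74880214e-06 -4.43786544e-04 -2.93666361e-03]
inner_knob 0.95 [0.67761777 0.09123374 0.24486229]
outer_collar 0.97 [0.67552877 0.09319719 0.21486229]
plate 61686 ((0.6750786900520325, 0.09280607104301453), 0.10886698216199875)
[-2.74949919e-03  6.79261538e-05  2.01074715e-01] 0.19910297575917524
scene 2486 [ 0.0056636  -0.005258    0.19759759] ((0.6739853620529175, 0.09463080018758774), 0.11280325055122375)
```

View pics/w11.png

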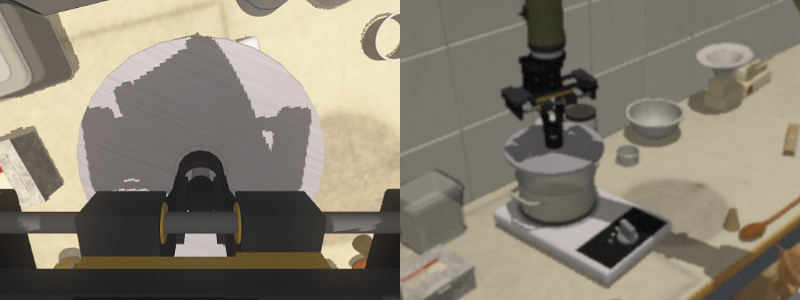

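```bash
python3 -m pendant '[[0,[6,0,0],[0,0,0]],[0,[16,0,0],[0,0,0]],[0,[28,0,0],[0,0,0]],[0,[38,0,0],[0,0,0]],[0,[46,0,0],[0,0,0]],[0,[51,0,0],[0,0,0]],[0,[53,0,0],[0,0,0]],[0,[53,0,0],[0,0,0]],[0,[53,0,0],[0,0,0]]]' 35
python3 - <<'E'
from h import *
r=optics.read_camera("wrist")
p,q,o=tool();print(p,o["time_s"],o["force"],o["grip_width"])
P,_,_=cloud(r,np.ones((420,560),bool))
zp=p[2]-.0653+.016
m=(np.hypot(P[:,0]-p[0],P[:,1]-p[1])<.13)&(abs(P[:,2]-zp)<.008);Q=P[m];print("plate",m.sum(),cv2.minEnclosingCircle(Q[:,:2].astype(np.float32)))
A=np.c_[Q[:,:2],np.ones(len(Q))];print(np.linalg.lstsq(A,Q[:,2],rcond=None)[0],np.median(Q[:,2]))
E
```

```text
time_s: 13.57
tool_pos: [0.6753, 0.0923, 0.1975]
tool_rot: [111.5, 90.0, 9.5]
force: [0.1, -0.7, -5.1]
grip_width: 0.019
[0.67539546 0.09233512 0.19786456] 13.6167 [ 0.25969085 -0.47470193 -4.80195547] 0.01893348900694731
plate 61679 ((0.6763166189193726, 0.09235552698373795), 0.10904037207365036)
[-0.00032464  0.00065894  0.14734518] 0.14714644837526364
```

```bash
python3 -m pendant '[[0,[2,0,0],[0,0,0]],[0,[4,0,0],[0,0,0]],[0,[5.5,0,0],[0,0,0]],[0,[5.5,0,0],[0,0,0]],[0,[5.5,0,0],[0,0,0]]]' 35
python3 -m pendant '[[0,[0.5,0,0],[0,0,0]],[0,[1,0,0],[0,0,0]],[0,[1,0,0],[0,0,0]]]' 35
```

```text
time_s: 14.03
tool_pos: [0.6749, 0.0921, 0.1916]
tool_rot: [-49.6, 90.0, -151.6]
force: [0.2, -0.5, -5.0]
grip_width: 0.0189
time_s: 14.28
tool_pos: [0.6751, 0.0921, 0.1911]
tool_rot: [92.3, 90.0, -9.6]
force: [-0.1, -1.5, -4.2]
grip_width: 0.019
```

```bash
python3 -m pendant '[[0,[0.7,0,0],[0,0,0]],[0,[1,0,0],[0,0,0]],[0,[1,0,0],[0,0,0]]]' 35
python3 -m pendant '[[0,[0.7,0,0],[0,0,0]],[0,[1,0,0],[0,0,0]],[0,[1,0,0],[0,0,0]]]' 35
```

```text
time_s: 14.53
tool_pos: [0.6752, 0.0921, 0.191]
tool_rot: [83.2, 89.9, -18.8]
force: [-3.2, -0.5, 3.6]
grip_width: 0.0188
time_s: 14.78
tool_pos: [0.6752, 0.0921, 0.191]
tool_rot: [83.0, 89.9, -18.9]
force: [-5.0, -0.6, 7.5]
grip_width: 0.0192
```

```bash
python3 -m pendant '[[0,[-1,0,0],[0,0,0]],[0,[-1.2,0,0],[0,0,0]],[22,[-1.2,0,0],[0,0,0]],[30,[-1.2,0,0],[0,0,0]],[45,[-1.2,0,0],[0,0,0]],[60,[-1.2,0,0],[0,0,0]],[60,[-1.2,0,0],[0,0,0]],[60,[-1.2,0,0],[0,0,0]],[60,[-1.2,0,0],[0,0,0]],[60,[-1.2,0,0],[0,0,0]]]' 
python3 - <<'E'
from h import *
r=optics.read_camera("wrist");cv2.imwrite("pics/w12.png",r["image"])
s=optics.read_camera("scene");cv2.imwrite("pics/s12.png",cv2.resize(s["image"][150:270,160:300],None,fx=5,fy=5))
p,q,o=tool();print(p,q.as_matrix().round(4),o["time_s"],o["force"],o["grip_width"])
P,_,_=cloud(r,np.ones((420,560),bool))
zp=.142
m=(np.hypot(P[:,0]-p[0],P[:,1]-p[1])<.13)&(abs(P[:,2]-zp)<.008);Q=P[m];print("plate",m.sum(),cv2.minEnclosingCircle(Q[:,:2].astype(np.float32)))
A=np.c_[Q[:,:2],np.ones(len(Q))];print(np.linalg.lstsq(A,Q[:,2],rcond=None)[0],np.median(Q[:,2]))
for l,z in [("inner_knob",.186),("outer_collar",.156)]:
  for mm in models.landmark_of("wrist",l)[:1]:
    row,col=mm["centre"];print(l,mm["confidence"],at(r,col*560,row*420,z))
E
```

```text
time_s: 15.62
tool_pos: [0.675, 0.0921, 0.1898]
tool_rot: [-44.0, 90.0, -146.0]
force: [0.9, 0.2, 0.6]
grip_width: 0.0573
[0.67504379 0.09216536 0.18985962] [[ 0.      0.9782 -0.2076]
 [-0.     -0.2076 -0.9782]
 [-1.      0.     -0.    ]] 15.7167 [ 0.26318749 -0.57943792 -0.98465596] 0.05898714776260168
plate 66645 ((0.6757742166519165, 0.09237205237150192), 0.10892733186483383)
[-0.00080297 -0.00020895  0.14132896] 0.1407186206018494
inner_knob 0.57 [0.67714185 0.09283079 0.186     ]
outer_collar 0.94 [0.67755807 0.09457871 0.156     ]
```

View pics/w12.png

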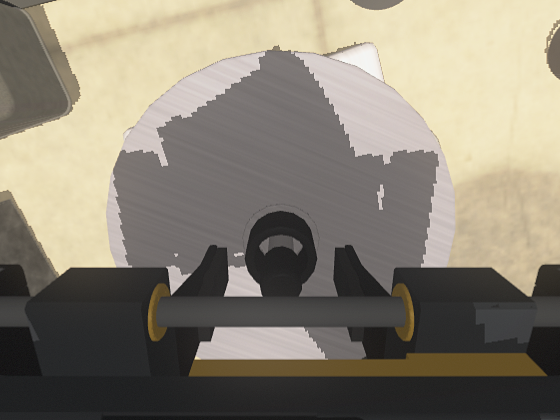

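View pics/s12.png

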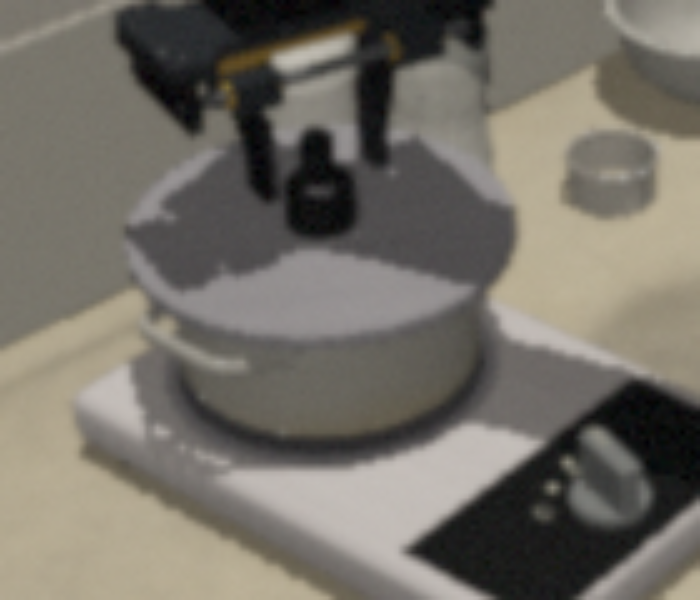

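```bash
python3 -m pendant '[[60,[7,0.5,0],[0,0,0]],[60,[14,0.5,0],[0,0,0]],[60,[20,0.5,0],[0,0,0]],[60,[25,0.5,0],[0,0,0]],[60,[26,0.5,0],[0,0,0]],[60,[26,0.5,0],[0,0,0]],[60,[26,0.5,0],[0,0,0]]]' 
python3 - <<'E'
from h import *
r=optics.read_camera("wrist");cv2.imwrite("pics/w13.png",r["image"])
p,q,o=tool();print(p,o["time_s"],o["force"],o["grip_width"])
E
```

```text
time_s: 16.4
tool_pos: [0.6755, 0.092, 0.1638]
tool_rot: [-94.3, 90.0, 163.7]
force: [0.1, -0.6, -0.6]
grip_width: 0.0598
[0.67568963 0.0921036  0.16416793] 16.45 [ 0.5539749  -0.32813351 -0.30465221] 0.05997312336376356
```

View pics/w13.png

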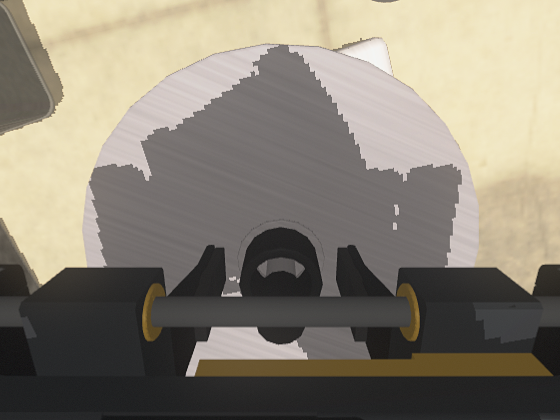

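```bash
python3 -m pendant '[[45,[0,0,0],[0,0,0]],[42,[0,0,0],[0,0,0]],[30,[0,0,0],[0,0,0]],[20,[0,0,0],[0,0,0]],[20,[0,0,0],[0,0,0]],[20,[0,0,0],[0,0,0]],[20,[0,0,0],[0,0,0]],[20,[0,0,0],[0,0,0]],[20,[0,0,0],[0,0,0]]]' 30
python3 - <<'E'
from h import *
r=optics.read_camera("wrist");cv2.imwrite("pics/w14.png",r["image"])
p,q,o=tool();print(p,o["time_s"],o["force"],o["grip_width"])
E
```

```text
time_s: 17.2
tool_pos: [0.6756, 0.092, 0.1641]
tool_rot: [99.3, 90.0, -2.6]
force: [-0.2, -0.0, 0.7]
grip_width: 0.0389
[0.67559592 0.0920223  0.1640856 ] 17.25 [-1.03500713  0.12904322  1.41678649] 0.03853897679174368
```

View pics/w14.png

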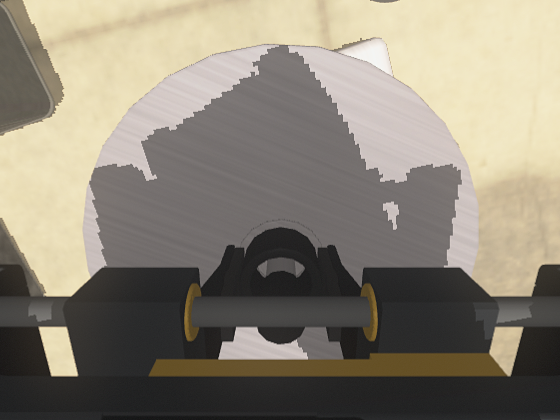

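Collar gripped (width 38.7 mm), with the knob standing centred in it. Now lift slowly straight up.

```bash
python3 -m pendant '[[20,[-1,0,0],[0,0,0]],[20,[-3,0,0],[0,0,0]],[20,[-6,0,0],[0,0,0]],[20,[-10,0,0],[0,0,0]],[20,[-14,0,0],[0,0,0]],[20,[-18,0,0],[0,0,0]],[20,[-20,0,0],[0,0,0]],[20,[-20,0,0],[0,0,0]]]' 30
python3 - <<'E'
from h import *
r=optics.read_camera("wrist");s=optics.read_camera("scene");cv2.imwrite("pics/w15.png",np.hstack([cv2.resize(r["image"],(400,300)),cv2.resize(s["image"][150:255,160:300],(400,300))]))
p,q,o=tool();print(p,o["time_s"],o["force"],o["wrist_torque"],o["grip_width"])
E
```

```text
time_s: 17.92
tool_pos: [0.6759, 0.0921, 0.1849]
tool_rot: [105.0, 89.9, 3.0]
force: [0.5, 0.0, -2.9]
grip_width: 0.0387
[0.6755269  0.09200517 0.18405318] 18.0167 [-0.32747239  0.5376896  -2.28060882] [0.03248364 0.05439832 0.04087393] 0.03888947652356744
```

View pics/w15.png

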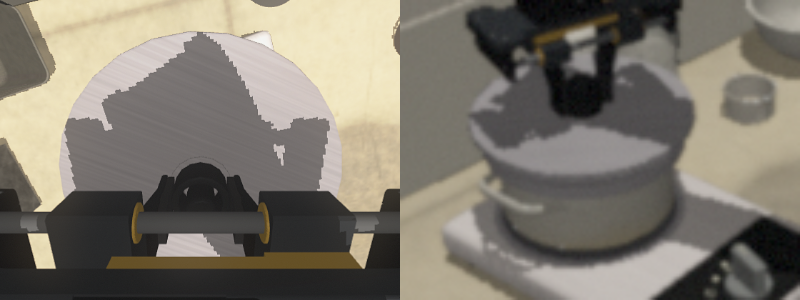

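```bash
python3 -m pendant '[[20,[-4,0,0],[0,0,0]],[20,[-12,0,0],[0,0,0]],[20,[-22,0,0],[0,0,0]],[20,[-34,0,0],[0,0,0]],[20,[-46,0,0],[0,0,0]],[20,[-58,0,0],[0,0,0]],[20,[-68,0,0],[0,0,0]],[20,[-76,0,0],[0,0,0]],[20,[-80,0,0],[0,0,0]],[20,[-80,0,0],[0,0,0]]]' 30
python3 -m pendant '[[20,[0,0,0],[0,0,0]],[20,[0,0,0],[0,0,0]],[20,[0,0,0],[0,0,0]],[20,[0,0,0],[0,0,0]],[20,[0,0,0],[0,0,0]],[20,[0,0,0],[0,0,0]]]'
python3 - <<'E'
from h import *
r=optics.read_camera("wrist");s=optics.read_camera("scene");cv2.imwrite("pics/w16.png",np.hstack([cv2.resize(r["image"],(400,300)),cv2.resize(s["image"][130:250,150:310],(400,300))]))
p,q,o=tool();print(p,o["time_s"],o["force"],o["grip_width"],o["joint_velocities"].round(2))
P,_,_=cloud(r,np.ones((420,560),bool));zp=p[2]-.1641+.142
m=(np.hypot(P[:,0]-p[0],P[:,1]-p[1])<.13)&(abs(P[:,2]-zp)<.008);Q=P[m];print("plate",m.sum(),cv2.minEnclosingCircle(Q[:,:2].astype(np.float32)))
A=np.c_[Q[:,:2],np.ones(len(Q))];print(np.linalg.lstsq(A,Q[:,2],rcond=None)[0],np.median(Q[:,2]))
P,_,_=cloud(s,np.ones((420,560),bool))
m=(np.hypot(P[:,0]-.675,P[:,1]-.093)<.11)&(abs(P[:,2]-.137)<.008);Q=P[m];A=np.c_[Q[:,:2],np.ones(len(Q))];print("inner plate",len(Q),np.median(Q[:,2]),np.linalg.lstsq(A,Q[:,2],rcond=None)[0],Q.min(0),Q.max(0))
for l,z in [("ring_cutter",0),("nozzle",0),("honey_jar",0),("spoon",0),("kitchen_timer",0),("inner_knob",.186)]:
  for mm in models.landmark_of("scene",l)[:1]:
    row,col=mm["centre"];print(l,round(mm["confidence"],2),at(s,col*560,row*420,z).round(3))
E
```

```text
time_s: 18.85
tool_pos: [0.676, 0.0922, 0.2653]
tool_rot: [106.2, 89.9, 4.2]
force: [0.3, -0.2, -2.2]
grip_width: 0.0391
time_s: 19.35
tool_pos: [0.6754, 0.092, 0.2636]
tool_rot: [-62.6, 90.0, -164.6]
force: [0.4, 0.6, -2.1]
grip_width: 0.0388
[0.67547673 0.09199432 0.26375358] 19.45 [ 0.06518454  0.38857974 -3.28554242] 0.038757831245590464 [-0.11  0.    0.08 -0.09 -0.04 -0.08 -0.04]
plate 74515 ((0.6778178215026855, 0.09188945591449738), 0.1090070977807045)
[-3.73813542e-03  9.87319045e-05  2.42905505e-01] 0.2401599267635495
inner plate 1962 0.13838146048732497 [ 0.0098672  -0.00641386  0.13235483] [ 0.5752993  -0.00322352  0.12909766] [0.7714748  0.1944282  0.14395594]
ring_cutter 0.84 [ 0.739 -0.223  0.   ]
nozzle 0.71 [ 0.37  -0.171 -0.   ]
honey_jar 0.85 [0.445 0.408 0.   ]
spoon 0.8 [ 0.329 -0.299  0.   ]
kitchen_timer 0.81 [0.341 0.239 0.   ]
inner_knob 0.95 [0.665 0.093 0.186]
```

View pics/w16.png

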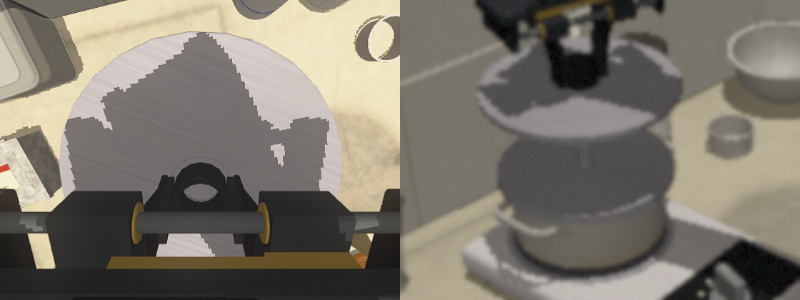

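```bash
python3 -c "
from cell import env
print(env.sign_off())"
```

```text
the job is handed in; nothing more can be done
None
```

I finished all three parts of the task and handed the job in at about 19.5 s. The arm is still holding the outer lid over the pot.

- **Hot plate knob:** I turned it from one dot to two dots. A depth measurement after release put the bar at −11.9°, and the two-dot mark is at about −12.2°. In the last picture it still pointed that way, though I did not measure it again.
- **Nested lids:** I carried them by the inner knob, lowered them until the rim took their weight, and let go. After release the outer plate measured level and within 1 mm of the pot's axis. Its height was about 1 mm under the expected 142 mm, within the camera's error.
- **Outer lid:** I gripped the collar and lifted it about 99 mm straight up. The plate measured level, with a slope of about 0.004 rad. The load on the wrist was 2–3 N, which matches the outer lid alone.
- **Inner lid:** It stayed seated, with its top at 138 mm and its centre within about 3 mm of the pot's. The scene camera's plane fit showed a slope of about 0.01 rad, which is near its noise.

**Disagreements in the last check:**
- The network placed the inner lid's knob about 10 mm off in x. The outer lid was largely hiding the knob, and the depth data says the inner lid is centred, so I trusted the depth data.
- The bystanders' reported positions all matched the start to within 14 mm (the timer in y, the ring cutter 10 mm in x). Nothing came near either of them, so I take this as network error.

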